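# Step the filter plate of a photometer under its probe

### The arm

A 6-joint arm with a two-finger parallel gripper is mounted at the origin on a cart in front of the work surface, level with it; the furniture and walls round the work are solid. World frame = base frame: x ahead of the robot, y to its left, z up, the work surface at z = 0. Lengths are in mm, angles in degrees, forces in N, time in s.
With the tool pointing down it reaches from about 350 to 850 mm from the base axis. Payload 8.1 kg.
Tool frame: the origin (TCP) lies midway between the tips of the shut fingers; the grasp point (between the pads) lies 19 mm behind it; z points along the fingers, y is the line along which they close (so a half turn about z gives the same grasp; the last joint's range is limited). The gripper opens to 85 mm and grips with 20 to 120 N. Pads are 22 mm wide; open, the fingers measure 114 mm over their backs; the gripper's body (76 mm by 85 mm) begins 54 mm behind the grasp point. The pads swing forward as they close: fully open they stand 13 mm farther back than shut.
Start: joints at [-76.742, 7.471, 85.268, -0, 87.261, -4.893], TCP at [186.937, -570.14, 231.292] pointing down, gripper open.
Joint ranges: [-169.43, 169.43], [-51.17, 129.36], [1.28, 143.12], [-76.62, 256.62], [0, 156.53], [-152.29, 152.29]. Speed limits (degrees/s): [136.94, 136.94, 159.86, 180, 180, 180].

### API

Orientations are given as [roll, pitch, yaw] about the fixed x, y, z axes, in that order (R = Rz(yaw) Ry(pitch) Rx(roll)).
In Python, from bench import r, cam, order, monitor gives the robot as it stands (r), with the cameras (cam), the job (order) and the readings (monitor).
- The arm moves only by the shell command python3 steer.py 'ROWS' [FORCE]. ROWS is rows parted by semicolons, their numbers by spaces, 1 to 8 of them, each of 7 numbers: a rotation vector rx, ry, rz in degrees, then dx, dy, dz in mm, then the finger opening in mm; each row is the pose to reach, as a shift and turn from the pose commanded when the command began, along the tool's axes at that moment; what a row does not reach only later rows make up. A row lasts 1/8 s, in which the tool goes at most 62.5 mm and 10.7 degrees, less where a joint would pass 70% of its speed; a pose out of reach is approached as far as the arm can. The fingers move at their own pace and stop on an object; FORCE is the grip in N (left out, the last holds). Time passes only in rows, so rows that do not move let the fingers close. It prints the time, the measured TCP pose, the force, the opening and the grip force at its end.
- monitor.sense(): the state, without advancing time (a new reading comes with each control period).
- cam.snapshot(name): name is "scene" or "side" or "wrist"; returns a dict with "pixels" (480x640x3 uint8, blue, green, red), "fx", "fy", "cx", "cy" (pixels), "pose" (4x4, takes a point from camera to world coordinates). Camera axes: x right, y up, looking along -z (the intrinsics and any distortion apply to the point x, -y, -z); pixel columns grow to the right and rows downward; lengths in mm; the calibration is good to about 2 mm. A picture is of the moment at which its call begins. There is no depth.
- order.hand_in(): hands the job in; it is judged then, once.
The state is a dict: "time": time; "joint_pos": joint angles; "qd": joint speeds; "joint_efforts": joint torques, N m; "tool_pos": TCP position; "tcp_rot": TCP orientation; "ft_force": force on the tool from outside, world axes, zero at the start; "wrist_torque": the same for the moment, N m; "finger_gap": finger opening in mm; "grip_force": force on a finger pad.
Only numpy, scipy, OpenCV 4.12 (cv2) and the standard library are available. Lean on these libraries where they do the work, as an engineer would, in place of code of your own. Each camera call takes 0.05 s, during which the arm holds its last target. There are 200 camera calls.

### The job

Check the photometer with its reference filter plate: using the red handle, slide the tray until the open hole (the one with no glass) is centred under the fixed probe and let it stand still there for two seconds while the instrument takes its 100 percent reading. Then step the tray until the blue glass filter is centred under the probe and leave it standing there. Do not knock the probe, and leave the other things on the bench where they are.

Things in the scene. Friction and masses are not known exactly. Their poses are not given: they have to be found in the camera images.
- photometer: bench filter photometer, fixed to the bench: aluminium deck 285 x 296 mm, top 16 mm above the bench, with two crossed slides in the middle and a white housing 62 x 120 mm, 110 mm high, at the back (its x from 113 to 175 mm); origin on the bench straight below the probe; its x axis points from the handle side to the housing, y to the left, z up. The slides run along these x and y axes.
- probe: the fixed probe: a white arm 28 mm wide that reaches forward from the housing, 94 to 111 mm above the bench, with a dark steel nose 20 mm in diameter pointing down; it does not move. Origin and axes as the photometer's.
- probe_tip (a point): the lower tip of the probe's nose, 76 mm above the bench and 6 mm above the filter plate; the light spot here is 6 mm in diameter. Axes as the photometer's.
- open_hole (a point): centre of the open hole, 18 mm in diameter, in the top face (70 mm above the bench) of the filter plate. The plate is light metal, 86 (x) x 128 (y) x 12 mm, clipped in the tray, with two rows of three holes 38 mm apart both ways: back row from left to right open, amber, green; front row pink, dark grey, blue. The open hole is the back left one. Axes as the photometer's.
- blue_filter (a point): centre of the blue glass filter, 18 mm in diameter, front right in the same plate, in its top face; 38 mm in front and 76 mm to the right of the open hole. Axes as the photometer's.
- handle (a point): centre of the top of the tray's handle: an upright red plastic cylinder 23 mm in diameter, from 70 to 112 mm above the bench, on a steel stem 14 mm in diameter, on the tray's front tongue (40 mm wide, top 58 mm above the bench). It is rigid with tray and filter plate, 125 mm in front of the plate's centre, and clear all round: it may be pushed from any side or pinched. Axes as the photometer's.
- filter_tray (a joint): position of the tray along the photometer's x axis, -0.030 to 0.030 m, more is towards the housing; at 0 the plate's centre is under the probe in x. It has no spring: friction of about 3 N holds it where it is left. The robot can push the handle from any side; pushing it along x moves this slide.
- cross_slide (a joint): position of the cross slide, which carries the tray, along the photometer's y axis, -0.048 to 0.048 m, more is to the left; at 0 the plate's centre is under the probe in y. It has no spring: friction of about 3 N holds it where it is left. The robot can push the handle from any side; pushing it along y moves this slide.
- bottle_pink: bystander: bottle with pink content, 48 mm across, 104 mm high; origin under its centre
- timer: bystander: white timer 70 x 66 x 18 mm lying on the bench; origin under its centre
- marker_a: bystander: white marker with a black cap, 135 mm long, 16 mm thick, lying on the bench; origin under its centre
- pen_a: bystander: white pen 145 mm long, 9 mm thick, lying on the bench; origin under its centre

How it is judged:
By the outcome, as a careful person would: the job done as asked, in the order asked, and still so for the second after the job is handed in, with the robot touching nothing.
It also fails if it takes over 56 s, if anything falls off the work surface, if the arm or the gripper's body presses on something with over 40 N, if the wrist force passes 120 N, or if a joint passes its speed limit or range.

## Working session

There is one attempt and no reset: what is moved stays moved. The work goes in short steps, Python scripts to look and compute and a shell command to move; the robot and the scene stay as the last step left them, time stands still between calls to the robot, and variables do not carry over. Pictures are saved under pics/ and viewed, at most 10 in all, crops included, and the job is handed in when it is done.

```bash
ls; mkdir -p pics; python3 - <<'E'
from bench import r, cam, order, monitor
import cv2
for n in("scene","side"):
    s=cam.snapshot(n); cv2.imwrite(f"pics/{n}0.png",s["pixels"]); print(n,s["fx"],s["fy"],s["cx"],s["cy"],s["pose"], [k for k in s])
print(monitor.sense())
E
```

```text
bench.py
pics
steer.py
scene 564.8731028826261 564.8731028826261 319.9095556317056 232.54980684469447 [[-8.99302465e-01  2.88531468e-01 -3.28640638e-01  1.15170544e+02]
 [-4.37048673e-01 -5.66131259e-01  6.98916200e-01  7.36635388e+02]
 [ 1.56055788e-02  7.72169016e-01  6.35225532e-01  8.76030633e+02]
 [ 0.00000000e+00  0.00000000e+00  0.00000000e+00  1.00000000e+00]] ['pixels', 'fx', 'fy', 'cx', 'cy', 'pose']
side 485.4913557327621 485.4913557327621 318.3191684935873 241.11151242734604 [[ 9.25015305e-01  2.04728068e-01 -3.20051719e-01  1.94300827e+02]
 [-3.79131339e-01  4.42816793e-01 -8.12510132e-01 -8.98493388e+02]
 [-2.46193538e-02  8.72925945e-01  4.87231138e-01  5.67175099e+02]
 [ 0.00000000e+00  0.00000000e+00  0.00000000e+00  1.00000000e+00]] ['pixels', 'fx', 'fy', 'cx', 'cy', 'pose']
{'time': 0.1, 'joint_pos': array([-7.67409135e+01,  7.51228307e+00,  8.53261500e+01,  1.87588921e-03,
        8.72626582e+01, -4.89385220e+00]), 'qd': array([-0.10566639, -0.15731454, -0.29086737,  0.07474535, -0.02997759,
        0.12056342]), 'joint_efforts': array([ 1.07138032e-03, -5.70954680e+01, -5.01942015e+01, -2.00200639e-04,
        8.06547760e-03,  3.79080029e-05]), 'tool_pos': array([ 186.83638846, -569.61514084,  230.30387891]), 'tcp_rot': array([-1.79899437e+02, -1.04908487e-02,  1.81528383e+01]), 'ft_force': array([-0.6508242 ,  0.61900334, -0.0415104 ]), 'wrist_torque': array([-0.04462408, -0.02089593,  0.00038705]), 'grip_force': 0.0, 'finger_gap': 85.84962197346564}
```

View pics/scene0.png

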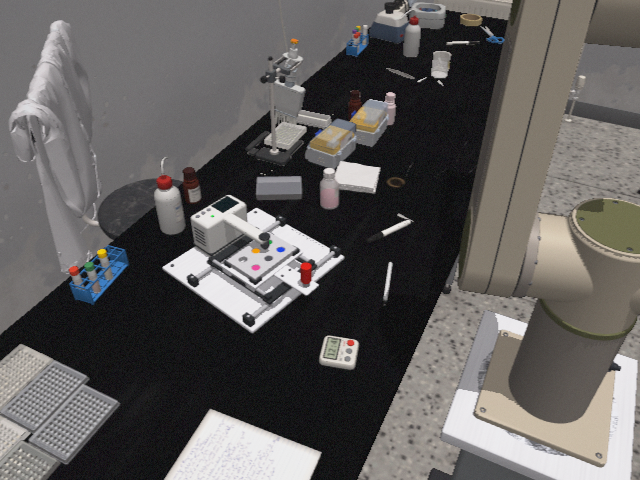

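View pics/side0.png

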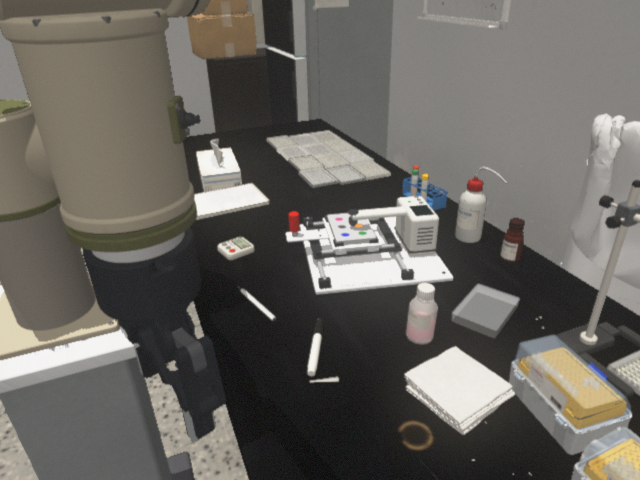

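The scene view shows the photometer at about (255,255), with the red handle at (306,272) and the coloured filters around (262,258). In the side view the handle is at (294,222) and the plate around (350,230). Next I'll get blobs from both views and triangulate.

```bash
cat > h.py <<'E'
import cv2, numpy as np
def ray(s,p):
    u,v=p; d=np.array([(u-s["cx"])/s["fx"],-(v-s["cy"])/s["fy"],-1.]); P=np.array(s["pose"])
    return P[:3,3],P[:3,:3]@d
def onz(s,p,z):
    o,d=ray(s,p); return o+d*(z-o[2])/d[2]
def tri(*sp):
    A=np.zeros((3,3));b=np.zeros(3);R=[]
    for s,p in sp:
        o,d=ray(s,p); d=d/np.linalg.norm(d); M=np.eye(3)-np.outer(d,d); A+=M;b+=M@o;R.append((M,o))
    x=np.linalg.solve(A,b); return x,[round(float(np.linalg.norm(M@(x-o))),1) for M,o in R]
def proj(s,X):
    P=np.array(s["pose"]); c=P[:3,:3].T@(np.asarray(X,float)-P[:3,3])
    return s["cx"]+s["fx"]*c[0]/-c[2], s["cy"]+s["fy"]*(-c[1])/-c[2]
HUES=dict(red=(0,8),amber=(9,24),green=(45,85),blue=(105,128),pink=(140,174))
def blobs(img,box,smin=110,vmin=60,amin=8):
    x0,y0,x1,y1=box; h=cv2.cvtColor(img[y0:y1,x0:x1],cv2.COLOR_BGR2HSV); out=[]
    for n,(a,b) in HUES.items():
        m=cv2.inRange(h,(a,smin,vmin),(b,255,255))
        if n=="red": m|=cv2.inRange(h,(175,smin,vmin),(180,255,255))
        k,_,st,c=cv2.connectedComponentsWithStats(m)
        for i in range(1,k):
            if st[i,4]>=amin: out.append((n,round(c[i,0]+x0,1),round(c[i,1]+y0,1),*[int(q) for q in st[i]+np.array([x0,y0,0,0,0])]))
    return out
E
python3 - <<'E'
from bench import r, cam, order, monitor
from h import *
for n,b in(("scene",(160,190,350,330)),("side",(280,190,460,300))):
    s=cam.snapshot(n); im=s["pixels"]
    for o in blobs(im,b): print(n,o)
    x0,y0,x1,y1=b; cv2.imwrite(f"pics/{n}c.png",cv2.resize(im[y0:y1,x0:x1],None,fx=4,fy=4,interpolation=cv2.INTER_CUBIC))
E
```

```text
scene ('red', np.float64(305.6), np.float64(272.3), 300, 262, 12, 22, 218)
scene ('amber', np.float64(255.7), np.float64(250.2), 252, 248, 8, 5, 32)
scene ('green', np.float64(269.8), np.float64(241.5), 269, 240, 3, 4, 10)
scene ('blue', np.float64(280.3), np.float64(249.1), 277, 247, 8, 5, 32)
scene ('pink', np.float64(255.5), np.float64(267.1), 252, 265, 8, 5, 32)
side ('red', np.float64(293.4), np.float64(220.5), 288, 211, 12, 21, 214)
side ('amber', np.float64(358.0), np.float64(225.0), 355, 224, 8, 3, 21)
side ('blue', np.float64(406.1), np.float64(192.4), 403, 190, 7, 6, 40)
side ('blue', np.float64(436.6), np.float64(199.4), 427, 190, 20, 20, 271)
side ('blue', np.float64(417.9), np.float64(193.1), 417, 192, 3, 3, 8)
side ('blue', np.float64(345.0), np.float64(234.4), 342, 234, 7, 2, 12)
side ('pink', np.float64(338.5), np.float64(218.8), 336, 218, 6, 2, 8)
```

View pics/scenec.png

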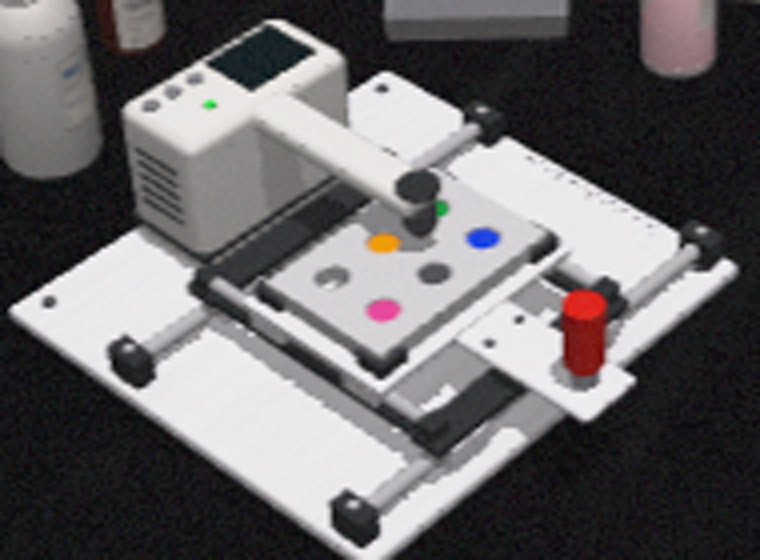

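View pics/sidec.png

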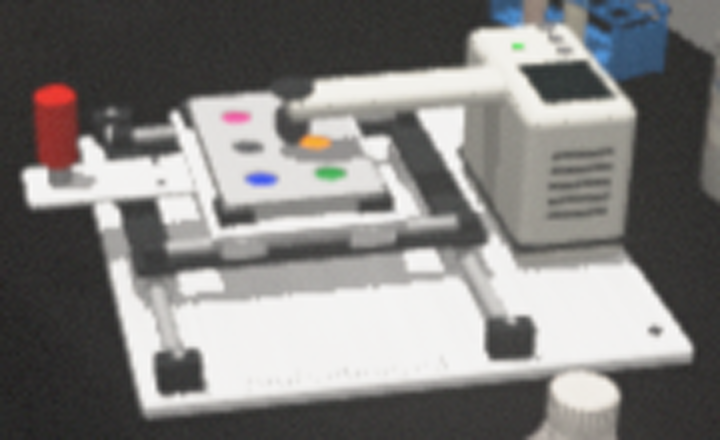

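Both crops show the plate offset toward the front of the probe, with the open hole visible at the back left. Scene crop: nose tip (422,230), deck corners (10,310) and (738,268). Side crop: nose bottom (290,138), deck corners (145,412) and (692,355).

```bash
python3 - <<'E'
from bench import r, cam, order, monitor
from h import *
np.set_printoptions(precision=1,suppress=True)
a=cam.snapshot("scene");b=cam.snapshot("side")
C=lambda x,y:(160+x/4-.4,190+y/4-.4); D=lambda x,y:(280+x/4-.4,190+y/4-.4)
T={}
for n,p,q in(("handle",(305.6,272.3),(293.4,220.5)),("amber",(255.7,250.2),(358,225)),("blue",(280.3,249.1),(345,234.4)),("pink",(255.5,267.1),(338.5,218.8)),("handletop",C(585,304),D(56,96)),("nose",C(422,228),D(290,136)),("nosetop",C(416,184),D(293,88)),("grey",C(434,272),D(248,147))):
    T[n],e=tri((a,p),(b,q)); print(n,T[n],e)
print("deck scene",*[onz(a,C(*p),16) for p in((10,310),(738,268))])
print("deck side",*[onz(b,D(*p),16) for p in((145,408),(692,350))])
v=T["pink"]-T["blue"];print("yaw y axis",np.degrees(np.arctan2(v[1],v[0])),np.linalg.norm(v))
v=T["amber"]-T["handle"];print("x-ish",np.degrees(np.arctan2(v[1],v[0])))
w=cam.snapshot("wrist");cv2.imwrite("pics/w0.png",w["pixels"]);print(w["fx"],w["cx"],w["cy"],w["pose"])
E
```

```text
handle [491.4   0.7  92.6] [0.2, 0.2]
amber [630.7 -35.1  68.1] [0.0, 0.0]
blue [585.5 -62.8  67.9] [0.3, 0.3]
pink [603.7  11.1  68.2] [0.2, 0.2]
handletop [491.9  -0.9 109.7] [0.5, 0.5]
nose [611.7 -43.6  79.5] [0.2, 0.2]
nosetop [613.6 -43.9 108.8] [0.4, 0.4]
grey [594.6 -26.2  68.4] [0.1, 0.1]
deck scene [819.2  57.7  16. ] [ 473.2 -157.    16. ]
deck side [ 474.8 -165.6   16. ] [ 747.4 -232.8   16. ]
yaw y axis 76.21159122660332 76.05492152485513
x-ish -14.444752663744572
343.2349734302098 314.18456236469063 238.9983881313367 [[   0.3    0.9    0.3  260.2]
 [  -0.9    0.3    0.1 -545.4]
 [  -0.    -0.3    1.   374.1]
 [   0.     0.     0.     1. ]]
```

```bash
python3 steer.py '0 0 4 20 -19 0 85; 0 0 8 52 -50 0 85; 0 0 12 90 -86 0 85; 0 0 16 130 -124 0 85; 0 0 20 170 -162 0 85; 0 0 24 210 -200 0 85; 0 0 28 250 -238 0 85; 0 0 32 285 -272 0 85'; python3 - <<'E'
from bench import r, cam, order, monitor
import numpy as np
s=monitor.sense();t=s["tool_pos"];y=np.radians(s["tcp_rot"][2]);d=np.array([491.5,-.3])-t[:2]
print(t,s["tcp_rot"],"tool dx,dy:",d@[np.cos(y),np.sin(y)],d@[np.sin(y),-np.cos(y)])
E
```

```text
time: 1.35
tool_pos: [373.7, -221.2, 231.6]
tcp_rot: [180.0, -0.1, -14.0]
ft_force: [0.2, -0.2, -0.9]
finger_gap: 84.8
grip_force: 0.0
[ 373.70111122 -221.15322233  231.56591743] [ 1.79989860e+02 -5.03586003e-02 -1.39641336e+01] tool dx,dy: 61.02250039056123 -242.75291647686237
```

```bash
python3 steer.py '0 0 0 10 -40 0 85; 0 0 0 22 -88 0 85; 0 0 0 34 -136 0 85; 0 0 0 46 -184 0 85; 0 0 0 56 -222 0 85; 0 0 0 60 -240 0 85; 0 0 0 61 -243 0 85; 0 0 0 61 -243 0 85'; python3 - <<'E'
from bench import r, cam, order, monitor
from h import *
print(monitor.sense()["tool_pos"])
np.set_printoptions(precision=1,suppress=True)
w=cam.snapshot("wrist");cv2.imwrite("pics/w1.png",w["pixels"]);print(w["pose"])
for o in blobs(w["pixels"],(0,0,640,480),amin=60): print(*o)
for n,X in dict(nose=(612.6,-43.7,76),amber=(630.7,-35.1,70),blue=(585.5,-62.8,70),pink=(603.7,11.1,70),h=(491.5,-.3,112)).items(): print(n,proj(w,X))
E
```

```text
time: 2.35
tool_pos: [490.1, -2.4, 231.2]
tcp_rot: [180.0, 0.0, -13.9]
ft_force: [0.6, 0.4, 0.2]
finger_gap: 84.8
grip_force: 0.0
[490.13192902  -2.36873394 231.22765141]
[[ -0.2   0.9   0.3 565. ]
 [ -1.   -0.2  -0.1 -19.5]
 [  0.   -0.3   1.  374.4]
 [  0.    0.    0.    1. ]]
red 310.1 225.6 297 207 27 37 818
red 284.4 324.2 279 319 12 11 103
amber 305.2 39.8 300 28 10 25 196
green 359.4 40.0 349 28 22 25 441
blue 357.1 92.2 346 81 23 24 421
pink 264.6 91.5 254 80 22 24 420
nose (np.float64(329.2960055161484), np.float64(62.255196802586994))
amber (np.float64(313.1418426277273), np.float64(41.88550427781678))
blue (np.float64(359.13476137989755), np.float64(93.066626955158))
pink (np.float64(266.33015700273137), np.float64(93.01549841809216))
h (np.float64(312.48401068180914), np.float64(231.7255414211593))
```

View pics/w1.png

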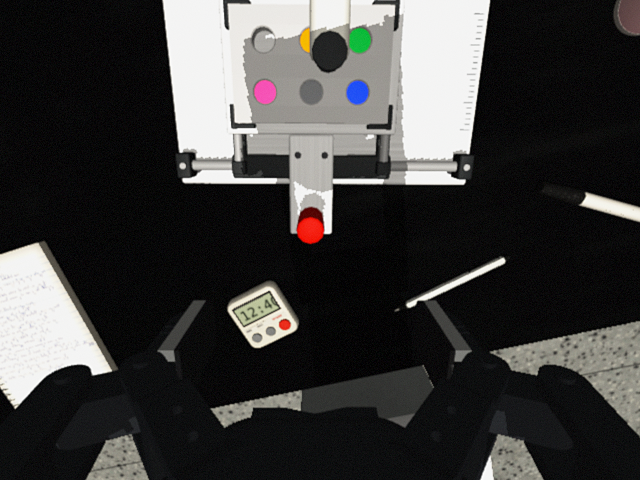

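The wrist view is clear: red handle top at (311,230), nose cap disc at (329,51), filters around it and the open hole at (263,40). I'll measure the cap, the filters and the axis direction in this one view.

```bash
python3 - <<'E'
from bench import r, cam, order, monitor
from h import *
np.set_printoptions(precision=1,suppress=True)
w=cam.snapshot("wrist");im=w["pixels"]
g=cv2.cvtColor(im,cv2.COLOR_BGR2GRAY)
m=cv2.inRange(g[20:85,300:360],0,55); cs=cv2.findContours(m,0,2)[0]; c=max(cs,key=cv2.contourArea)
(u,v),rad=cv2.minEnclosingCircle(c); u+=300;v+=20; M=cv2.moments(c); print("cap",u,v,rad,M["m10"]/M["m00"]+300,M["m01"]/M["m00"]+20)
B={o[0]:o[1:3] for o in blobs(im,(225,0,400,130),amin=300)}
P={k:onz(w,p,70)[:2] for k,p in B.items()}; print(P)
h=cv2.inRange(cv2.cvtColor(im,cv2.COLOR_BGR2HSV),(0,110,200),(8,255,255))[200:245,290:330]
d=P["pink"]-P["blue"]; psi=np.arctan2(d[1],d[0])-np.pi/2; d2=P["green"]-P["blue"]; print("psi",np.degrees(psi),np.degrees(np.arctan2(d2[1],d2[0])),np.linalg.norm(d),np.linalg.norm(d2))
psi=np.radians(-13.85)
ex=np.array([np.cos(psi),np.sin(psi)]);ey=np.array([-ex[1],ex[0]])
cen=np.mean([P["blue"]+19*ex+38*ey,P["pink"]+19*ex-38*ey,P["green"]-19*ex+38*ey],0)
for z in(108,111,114):
    q=onz(w,(u,v),z)[:2]; print(z,q,"tray,cross",(cen-q)@ex,(cen-q)@ey, "capR",rad/w["fx"]*264)
(hu,hv),hr=cv2.minEnclosingCircle(max(cv2.findContours(h,0,2)[0],key=cv2.contourArea)); print("handle bright",hu+290,hv+200,hr,onz(w,(hu+290,hv+200),112),"expected",cen-125*ex)
E
```

```text
cap 328.5 51.5 20.554903030395508 328.559592096877 51.087316762268955
{'green': array([623.3, -70.7]), 'blue': array([586.7, -61.2]), 'pink': array([605.1,  12.1])}
psi -14.126250408340875 -14.46903201374466 75.634466184277 37.88184785667415
108 [614.2 -42.4] tray,cross -3.1068671073966225 12.88834178834004 capR 15.809852783337615
111 [613.6 -42.1] tray,cross -2.50780390876285 12.774228991387139 capR 15.809852783337615
114 [613.  -41.9] tray,cross -1.908740710128964 12.660116194434247 capR 15.809852783337615
handle bright 309.9423084259033 230.0 13.096027374267578 [493.3   1.1 112. ] expected [492.9   0.8]
```

```bash
python3 steer.py '0 0 0 1 -3 25 85; 0 0 0 1 -3 65 85; 0 0 0 1 -3 105 85; 0 0 0 1 -3 135 85; 0 0 0 1 -3 150 85; 0 0 0 1 -3 156 85; 0 0 0 1 -3 156 85' 30; python3 - <<'E'
from bench import r, cam, order, monitor
from h import *
w=cam.snapshot("wrist");cv2.imwrite("pics/w2.png",w["pixels"])
for o in blobs(w["pixels"],(200,0,420,480),amin=200): print(*o)
E
```

```text
time: 3.32
tool_pos: [492.6, 0.8, 76.0]
tcp_rot: [-180.0, -0.1, -13.9]
ft_force: [0.9, -0.1, 0.7]
finger_gap: 84.9
grip_force: 0.0
red 315.3 329.2 285 279 62 97 4646
blue 407.0 53.2 391 28 29 51 1214
pink 220.4 51.6 200 27 43 51 1789
```

View pics/w2.png

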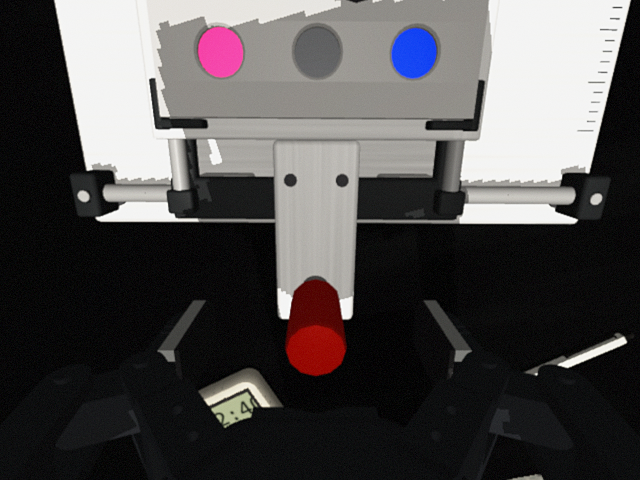

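The handle, at (315,345), sits midway between the open fingers (200 and 430). Closing now.

```bash
python3 steer.py '0 0 0 0 0 0 40; 0 0 0 0 0 0 28; 0 0 0 0 0 0 18; 0 0 0 0 0 0 15; 0 0 0 0 0 0 15; 0 0 0 0 0 0 15' 30; python3 - <<'E'
from bench import r, cam, order, monitor
from h import *
np.set_printoptions(precision=2,suppress=True)
s=monitor.sense();print(s["tool_pos"],s["tcp_rot"],s["ft_force"])
ex=np.array([np.cos(np.radians(-13.9)),np.sin(np.radians(-13.9))]);ey=np.array([-ex[1],ex[0]])
w=cam.snapshot("wrist")
for o in blobs(w["pixels"],(180,0,430,480),amin=200): print(*o[:3],onz(w,o[1:3],70))
w=cam.snapshot("scene")
for o in blobs(w["pixels"],(160,190,350,330)): print(*o[:3],onz(w,o[1:3],70))
E
```

```text
time: 4.12
tool_pos: [492.2, 1.1, 75.6]
tcp_rot: [-180.0, -0.0, -13.8]
ft_force: [-2.3, 0.0, 6.7]
finger_gap: 22.1
grip_force: 29.6
[492.24   1.13  75.64] [-180.     -0.01  -13.84] [-2.31  0.04  6.71]
red 314.3 328.8 [476.71   5.98  70.  ]
blue 411.3 51.3 [587.03 -59.82  70.  ]
pink 218.6 50.0 [605.27  12.65  70.  ]
red 308.2 272.5 [496.93 -22.28  70.  ]
amber 255.4 250.5 [629.55 -32.2   70.  ]
green 269.8 241.7 [616.51 -71.7   70.  ]
blue 280.1 249.3 [584.03 -59.74  70.  ]
pink 255.1 267.4 [602.59  13.97  70.  ]
```

```bash
python3 steer.py '0 0 0 -2 6 0 15; 0 0 0 -5 16 0 15; 0 0 0 -8 26 0 15; 0 0 0 -11 36 0 15; 0 0 0 -14 45 0 15; 0 0 0 -16 50 0 15; 0 0 0 -16.2 51.4 0 15; 0 0 0 -16.2 51.4 0 15'; python3 - <<'E'
from bench import r, cam, order, monitor
from h import *
np.set_printoptions(precision=2,suppress=True)
s=monitor.sense();t=s["tool_pos"];d=t[:2]-[492.24,1.13]
ex=np.array([np.cos(np.radians(-13.9)),np.sin(np.radians(-13.9))]);ey=np.array([-ex[1],ex[0]])
print(t,s["tcp_rot"],"moved",d@ex,d@ey)
I={}
for n,b in(("scene",(160,190,350,330)),("side",(280,190,400,300)),("wrist",(0,0,640,300))):
    w=I[n]=cam.snapshot(n)
    for o in blobs(w["pixels"],b,amin=8 if n!="wrist" else 200): print(n,*o[:3],onz(w,o[1:3],70))
    x0,y0,x1,y1=b
im=I["scene"]["pixels"][220:290,220:310];im2=I["side"]["pixels"][200:270,310:400]
cv2.imwrite("pics/s3.png",cv2.resize(np.vstack([im,im2]),None,fx=4,fy=4,interpolation=cv2.INTER_CUBIC))
E
```

```text
time: 5.22
tool_pos: [464.1, -45.4, 75.6]
tcp_rot: [180.0, -0.0, -13.9]
ft_force: [2.4, -0.5, 6.1]
finger_gap: 22.0
grip_force: 30.1
[464.07 -45.44  75.63] [179.97  -0.02 -13.87] moved -16.161373868431518 -51.97565103414362
scene red 330.9 262.9 [467.47 -70.1   70.  ]
scene amber 277.1 242.0 [601.73 -78.08  70.  ]
scene green 289.0 233.5 [ 592.39 -115.77   70.  ]
scene blue 301.5 240.9 [ 555.69 -105.71   70.  ]
scene pink 277.8 258.1 [574.58 -32.67  70.  ]
side amber 356.1 236.3 [602.05 -83.77  70.  ]
side green 360.0 245.0 [ 592.8  -120.77   70.  ]
side blue 341.8 247.0 [ 555.28 -112.59   70.  ]
side pink 335.5 230.0 [573.96 -39.05  70.  ]
wrist red 314.2 290.7 [468.65 -45.46  70.  ]
wrist blue 412.9 51.0 [ 558.77 -107.     70.  ]
wrist pink 218.4 49.8 [577.14 -33.88  70.  ]
```

View pics/s3.png

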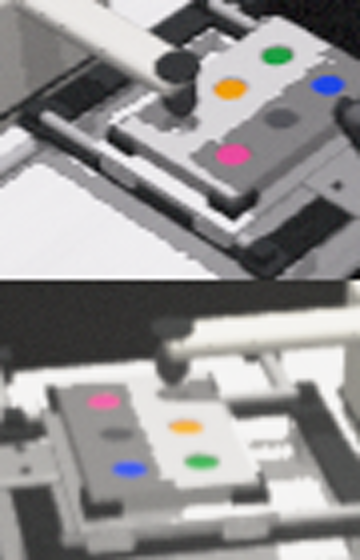

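In the scene half the nose stands over the back-left hole position, at (180,110). The side half shows the same, at (173,375). Now a numeric check of the offset from all three views.

```bash
cat > off.py <<'E'
from bench import r, cam, order, monitor
from h import *
np.set_printoptions(precision=2,suppress=True)
a=np.radians(-13.9);ex=np.array([np.cos(a),np.sin(a)]);ey=np.array([-ex[1],ex[0]])
OFF=dict(pink=(-19,38),blue=(-19,-38),green=(19,-38),amber=(19,0))
I={n:cam.snapshot(n) for n in("scene","side")}
BX=dict(scene=(200,190,345,300),side=(310,200,400,270))
def nearest(n):
    B={}
    for o in blobs(I[n]["pixels"],BX[n],smin=90,amin=6):
        if o[0] in OFF and (o[0] not in B or o[-1]>B[o[0]][-1]): B[o[0]]=o[1:]
    return B
A,S=nearest("scene"),nearest("side")
init=dict(scene=dict(amber=(255.7,250.2),blue=(280.3,249.1),pink=(255.5,267.1)),side=dict(amber=(358,225),blue=(345,234.4),pink=(338.5,218.8)))
for k in OFF:
    if k in A and k in S:
        x,e=tri((I["scene"],A[k][:2]),(I["side"],S[k][:2])); c=x[:2]-OFF[k][0]*ex-OFF[k][1]*ey; d=c-np.array([612.6,-43.7])
        print(k,x,A[k][-1],S[k][-1],"tray,cross via tri nose",d@ex,d@ey)
for n,B in(("scene",A),("side",S)):
    for k in init[n]:
        if k in B:
            d=(onz(I[n],B[k][:2],70)-onz(I[n],init[n][k],70))[:2]; print(n,k,"moved since start",d@ex,d@ey)
# dark nose/cap contours
for n,(x0,y0,x1,y1) in dict(scene=(255,228,272,252),side=(345,207,362,228)).items():
    m=cv2.inRange(cv2.cvtColor(I[n]["pixels"],cv2.COLOR_BGR2GRAY)[y0:y1,x0:x1],0,78)
    print(n,[(y0+i,[int(np.where(q)[0].min()+x0),int(np.where(q)[0].max()+x0)]) for i,q in enumerate(m) if q.any()])
E
python3 off.py
```

```text
pink [575.85 -34.89  67.63] 35 20 tray,cross via tri nose -18.78646840919788 -38.275861518494075
blue [ 557.49 -108.31   67.55] 35 26 tray,cross via tri nose -18.97367494964444 -37.95983905631458
green [ 593.93 -117.79   67.82] 25 16 tray,cross via tri nose -19.320812265639468 -38.40675532160391
amber [603.15 -80.29  68.19] 33 19 tray,cross via tri nose -19.380075172024384 -37.79283206351054
scene amber moved since start -16.3496397790256 -50.246310901277404
scene blue moved since start -16.424956963797356 -50.51962174210302
scene pink moved since start -15.996000951793832 -50.806207225460646
side amber moved since start -15.312693504947585 -49.565341732780894
side blue moved since start -16.373194115099974 -51.33989697343874
side pink moved since start -16.371978276566846 -52.53474904298166
scene [(228, [259, 269]), (229, [261, 267]), (230, [262, 266]), (231, [264, 265]), (233, [262, 267]), (234, [261, 268]), (235, [260, 268]), (236, [259, 269]), (237, [259, 269]), (238, [260, 268]), (239, [261, 268]), (240, [263, 267]), (241, [267, 268]), (242, [265, 268]), (243, [264, 268]), (244, [261, 268]), (245, [261, 268]), (246, [261, 268]), (247, [262, 267]), (248, [263, 266]), (249, [265, 265])]
side [(207, [345, 361]), (208, [345, 361]), (209, [345, 357]), (210, [345, 356]), (211, [345, 356]), (212, [345, 356]), (213, [345, 354]), (214, [345, 350]), (215, [345, 349]), (216, [345, 349]), (217, [345, 349]), (218, [345, 349]), (219, [349, 350]), (220, [350, 351]), (221, [350, 355]), (222, [350, 355]), (223, [351, 354]), (224, [352, 354])]
```

```bash
python3 - <<'E'
from bench import r, cam, order, monitor
from h import *
np.set_printoptions(precision=2,suppress=True)
a,b=cam.snapshot("scene"),cam.snapshot("side")
for p,q in(((264.6,246.5),(352.4,223)),((264.3,236.3),(353.0,212))):
    x,e=tri((a,p),(b,q)); print(x,e)
X=np.array([612.6,-43.7,74]); print(proj(a,X),proj(b,X))
im=b["pixels"][196:236,335:375];im2=a["pixels"][222:262,245:285]
cv2.imwrite("pics/n4.png",cv2.resize(np.hstack([im2,im]),None,fx=10,fy=10,interpolation=cv2.INTER_CUBIC))
E
```

```text
[612.64 -42.81  80.25] [0.4, 0.4]
[612.92 -44.42 107.6 ] [0.5, 0.5]
(np.float64(264.82353799385874), np.float64(248.31688536070297)) (np.float64(352.38856584142064), np.float64(225.82526390683154))
```

View pics/n4.png

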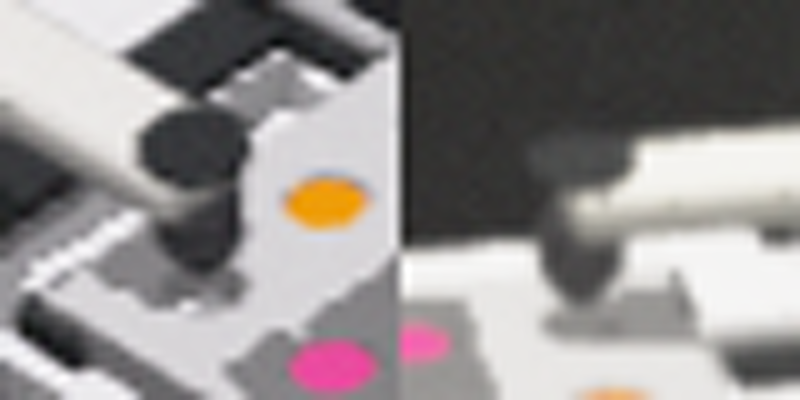

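The nose measures about (612.7,-43.6), so the hole is within about 0.5 mm of the probe axis. Now the dwell.

```bash
Z='0 0 0 0 0 0 15'; python3 steer.py '0 0 0 0 0 0 15; 0 0 0 0 0 0 15; 0 0 0 0 0 0 15; 0 0 0 0 0 0 15; 0 0 0 0 0 0 15; 0 0 0 0 0 0 15; 0 0 0 0 0 0 15; 0 0 0 0 0 0 15'; python3 steer.py '0 0 0 0 0 0 15; 0 0 0 0 0 0 15; 0 0 0 0 0 0 15; 0 0 0 0 0 0 15; 0 0 0 0 0 0 15; 0 0 0 0 0 0 15; 0 0 0 0 0 0 15; 0 0 0 0 0 0 15'; python3 steer.py '0 0 0 0 0 0 15; 0 0 0 0 0 0 15; 0 0 0 0 0 0 15; 0 0 0 0 0 0 15; 0 0 0 0 0 0 15; 0 0 0 0 0 0 15; 0 0 0 0 0 0 15; 0 0 0 0 0 0 15'; python3 -c "from bench import r, cam, order, monitor;print(monitor.sense()['tool_pos'],monitor.sense()['tcp_rot'])"; python3 off.py | head -4
```

```text
time: 6.58
tool_pos: [464.1, -45.4, 75.6]
tcp_rot: [180.0, -0.0, -13.9]
ft_force: [2.2, -0.4, 5.8]
finger_gap: 22.1
grip_force: 30.1
time: 7.58
tool_pos: [464.1, -45.4, 75.6]
tcp_rot: [180.0, -0.0, -13.9]
ft_force: [1.8, -0.7, 6.3]
finger_gap: 22.0
grip_force: 30.1
time: 8.57
tool_pos: [464.1, -45.4, 75.6]
tcp_rot: [180.0, -0.0, -13.9]
ft_force: [2.6, -0.3, 7.2]
finger_gap: 21.9
grip_force: 30.1
[464.05945055 -45.43805012  75.61682005] [ 1.79955971e+02 -1.38533876e-02 -1.38502966e+01]
pink [575.74 -35.    67.66] 36 20 tray,cross via tri nose -18.872811312431512 -38.414921015910174
blue [ 557.49 -108.31   67.55] 35 26 tray,cross via tri nose -18.97367494964444 -37.95983905631458
green [ 593.93 -117.79   67.82] 25 16 tray,cross via tri nose -19.320812265639468 -38.40675532160391
amber [603.04 -80.31  68.09] 33 18 tray,cross via tri nose -19.48574186303868 -37.82947004542909
```

```bash
python3 steer.py '0 0 0 4 -8 0 15; 0 0 0 10 -20 0 15; 0 0 0 16 -32 0 15; 0 0 0 22 -44 0 15; 0 0 0 28 -56 0 15; 0 0 0 34 -68 0 15; 0 0 0 38 -76.2 0 15; 0 0 0 38 -76.2 0 15'; python3 steer.py '0 0 0 0 0 0 15; 0 0 0 0 0 0 15'; python3 - <<'E'
from bench import r, cam, order, monitor
import numpy as np
s=monitor.sense();d=s["tool_pos"][:2]-[464.06,-45.44];a=np.radians(-13.9)
print(s["tcp_rot"],d@[np.cos(a),np.sin(a)],d@[-np.sin(a),np.cos(a)])
E
python3 off.py
```

```text
time: 9.68
tool_pos: [519.3, 20.1, 75.6]
tcp_rot: [180.0, 0.0, -13.8]
ft_force: [1.5, 2.2, 6.5]
finger_gap: 22.2
grip_force: 30.2
time: 9.93
tool_pos: [519.2, 20.0, 75.6]
tcp_rot: [-180.0, -0.0, -13.8]
ft_force: [0.8, 2.7, 6.6]
finger_gap: 22.4
grip_force: 30.2
[-1.79997743e+02 -2.36104993e-03 -1.38416711e+01] 37.83487316905633 76.75522511792845
pink [631.04  30.94  67.64] 37 17 tray,cross via tri nose 18.9691978102239 38.88576221526533
blue [612.2  -43.16  67.46] 37 23 tray,cross via tri nose 18.482869771291085 38.423645712490064
green [649.09 -52.25  67.86] 31 12 tray,cross via tri nose 18.472641818408746 38.47042907825678
amber [659.02 -15.44  66.82] 34 11 tray,cross via tri nose 19.274690417092234 38.58259629743228
scene amber moved since start 21.56975682618586 26.825200442802572
scene blue moved since start 20.73921223483049 25.724931566847587
scene pink moved since start 21.48044210714416 26.15964329681944
side amber moved since start 22.104742993129296 23.403242143335497
side blue moved since start 20.952719794657806 24.634653757722674
side pink moved since start 21.35427551104067 24.459658844622005
scene [(228, [269, 271]), (229, [269, 271]), (230, [269, 271]), (231, [269, 271]), (232, [268, 271]), (233, [262, 271]), (234, [261, 271]), (235, [259, 271]), (236, [259, 271]), (237, [259, 271]), (238, [259, 268]), (239, [260, 268]), (240, [263, 266]), (241, [267, 268]), (242, [266, 268]), (243, [264, 268]), (244, [261, 268]), (245, [261, 268]), (246, [261, 271]), (247, [262, 271]), (248, [263, 271]), (249, [264, 271]), (250, [265, 271]), (251, [262, 268])]
side [(207, [345, 346]), (210, [351, 354]), (211, [348, 356]), (212, [348, 357]), (213, [349, 356]), (214, [351, 352]), (218, [349, 350]), (219, [349, 350]), (220, [349, 351]), (221, [349, 355]), (222, [349, 355]), (223, [350, 355]), (224, [351, 354]), (225, [352, 353])]
```

```bash
python3 steer.py '0 0 0 0.2 0.5 0 15; 0 0 0 0.2 0.5 0 15; 0 0 0 0.2 0.5 0 15; 0 0 0 0.2 0.5 0 23; 0 0 0 0.2 0.5 0 26; 0 0 0 0.2 0.5 0 34; 0 0 0 0.2 0.5 0 50; 0 0 0 0.2 0.5 0 70' 20;  python3 off.py|head -10; python3 - <<'E'
from bench import r, cam, order, monitor
from h import *
w=cam.snapshot("wrist");cv2.imwrite("pics/w5.png",w["pixels"])
E
```

```text
time: 11.02
tool_pos: [519.0, 19.4, 75.0]
tcp_rot: [180.0, 0.0, -13.9]
ft_force: [0.8, -0.3, 0.6]
finger_gap: 66.8
grip_force: 0.0
pink [630.88  30.18  67.14] 37 17 tray,cross via tri nose 18.998824232255497 38.113005732114374
blue [612.46 -43.31  67.75] 31 23 tray,cross via tri nose 18.76632098574302 38.34661749603254
green [649.01 -52.79  67.55] 32 15 tray,cross via tri nose 18.523003825363535 37.92310636083094
amber [658.79 -16.26  67.22] 34 14 tray,cross via tri nose 19.242449933459515 37.73622426549741
scene amber moved since start 21.390755753401695 25.81246488282266
scene blue moved since start 21.748032917520984 25.30169139536559
scene pink moved since start 21.386200931743225 25.6781963215318
side amber moved since start 22.6647039282216 23.808322387652066
side blue moved since start 20.952719794657806 24.634653757722674
side pink moved since start 20.941243119394507 22.37273979117774
```

View pics/w5.png

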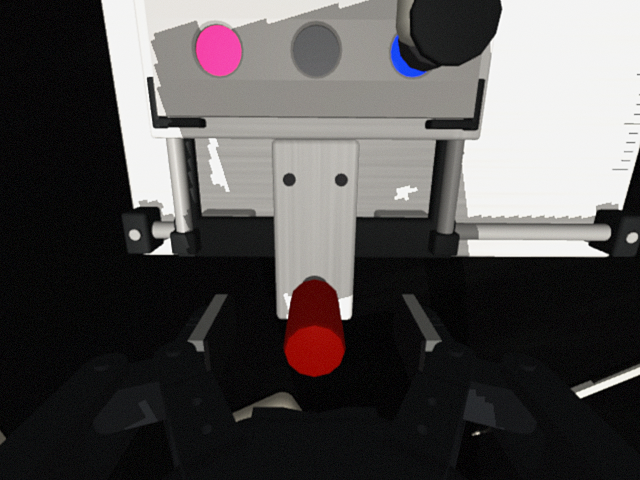

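The handle at (315,330) is clear of both fingers and the nose is over the blue filter at (410,50). Triangulation gives tray 18.9 and cross 38.0. Retreating straight up.

```bash
python3 steer.py '0 0 0 0 0 0 80; 0 0 0 0 0 -10 85; 0 0 0 0 0 -40 85; 0 0 0 0 0 -80 85; 0 0 0 0 0 -120 85; 0 0 0 0 0 -145 85; 0 0 0 0 0 -155 85; 0 0 0 0 0 -155 85'; python3 off.py|head -4; python3 - <<'E'
from bench import r, cam, order, monitor
from h import *
w=cam.snapshot("wrist");cv2.imwrite("pics/w6.png",w["pixels"]); im=w["pixels"]
B={o[0]:o for o in blobs(im,(200,0,420,130),amin=60)}
for o in B.values(): print(*o)
E
```

```text
time: 12.18
tool_pos: [519.5, 19.4, 230.8]
tcp_rot: [-180.0, -0.1, -13.8]
ft_force: [-0.1, 0.5, -0.6]
finger_gap: 84.8
grip_force: 0.0
pink [630.87  30.29  67.3 ] 37 18 tray,cross via tri nose 18.958298334510456 38.20722187132425
blue [612.57 -42.94  67.49] 37 23 tray,cross via tri nose 18.78721760074295 38.73119247619742
green [649.01 -52.79  67.55] 32 15 tray,cross via tri nose 18.523003825363535 37.92310636083094
amber [658.71 -16.58  66.9 ] 36 18 tray,cross via tri nose 19.240294411292094 37.404495370376765
amber 315.1 39.7 304 27 23 26 478
pink 268.2 91.6 258 80 22 24 424
```

View pics/w6.png

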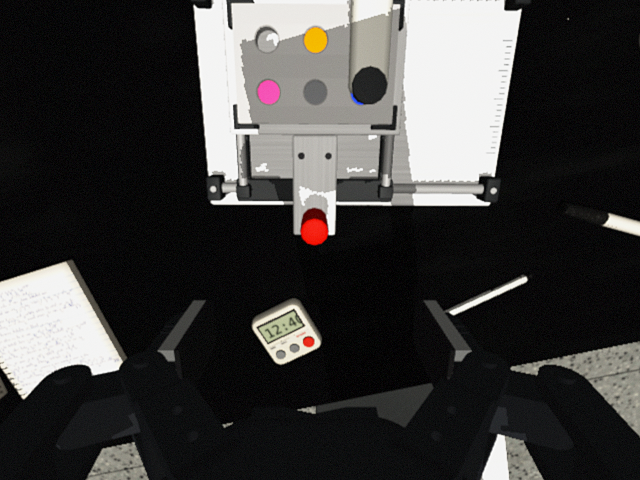

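The cap at (369,85) sits over the blue filter, and the timer and pens are untouched. One last check from the wrist view, then I'll hand in.

```bash
python3 - <<'E'
from bench import r, cam, order, monitor
from h import *
w=cam.snapshot("wrist");a=np.radians(-13.9);ex=np.array([np.cos(a),np.sin(a)]);ey=np.array([-ex[1],ex[0]])
g=cv2.cvtColor(w["pixels"],cv2.COLOR_BGR2GRAY)
c=max(cv2.findContours(cv2.inRange(g[60:110,345:395],0,55),0,2)[0],key=cv2.contourArea);(u,v),R=cv2.minEnclosingCircle(c);u+=345;v+=60;print(u,v,R)
q=onz(w,(u,v),110)[:2]
for p,o in(((268.2,91.6),(0,-76)),((315.1,39.7),(-38,-38))):
    d=onz(w,p,70)[:2]+o[0]*ex+o[1]*ey-q; print("blue-probe",d@ex,d@ey)
E
```

```text
368.5 85.0 19.137758255004883
blue-probe -0.3963197445336668 -0.6756216772458751
blue-probe -0.9853829862340345 -0.6311312948875272
```

```bash
python3 -c "from bench import r, cam, order, monitor;print(order.hand_in())"
```

```text
the job is handed in; nothing more can be done
None
```

The job is handed in: the open hole stood still under the probe for about 3 s, then the blue filter was left there, both centred to within about 1 mm by camera. The gripper is clear, nothing knocked the probe, and the bystanders weren't touched.

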